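# Find a press disc's size in the stepped sizing board

### The job

The press disc standing on the green mat has lost its size mark: take it by the knob and try it gently in the round pockets of the white sizing board, one after another from the smallest upward, letting it rest lightly over each pocket and never forcing it, until it enters one; leave it there, fully home and flat. Then slide the blue marker along its rail until it stands beside that pocket. Leave the two discs in the tray and everything else on the counter where they are.

Things in the scene. Friction and masses are not known exactly. Their poses are not given: they have to be found in the camera images.
- board: white sizing plate, 100 mm (x) by 300 mm (y), 20 mm thick, on soft rubber feet on a fixed base; top face 28 mm above the worktop. Pressed, the plate sinks 1 mm per 5 N, at most 5 mm. Four round blind pockets along its y, 72 mm apart, growing to +y, with 1 to 4 dots. The snuggest pocket leaves a disc 1.5 mm play in diameter. Origin: on the worktop under the plate's centre, z up. Rail on its -x side.
- pocket1 (a point): centre of the mouth of the smallest pocket (44 mm in diameter, 12 mm deep, 0.5 mm chamfer), level with the plate's top face (28 mm above the worktop); axes as the board
- pocket2 (a point): centre of the mouth of the second pocket (49 mm in diameter, 12 mm deep, 0.5 mm chamfer), level with the plate's top face (28 mm above the worktop); axes as the board
- pocket3 (a point): centre of the mouth of the third pocket (54 mm in diameter, 12 mm deep, 0.5 mm chamfer), level with the plate's top face (28 mm above the worktop); axes as the board
- pocket4 (a point): centre of the mouth of the largest pocket (59 mm in diameter, 12 mm deep, 0.5 mm chamfer), level with the plate's top face (28 mm above the worktop); axes as the board
- marker (a joint): travel of the blue marker along the rail, m: 0 when it stands beside the smallest pocket, growing along the board's +y, so 0.072, 0.144 and 0.216 beside the second, third and largest pocket; range -0.025 to 0.235. It slides with about 1.5 N of friction and stays where it is left.
- marker_top (a point): top of the blue marker's upright tab, centre; 63 mm above the worktop, 70 mm to the board's -x side of the row of pockets. The tab is 26 mm along the board's x, 14 mm along its y and 34 mm tall, standing on a base 30 mm long and 34 mm wide.
- mat: green square mat, 120 mm by 120 mm, 4 mm thick, fixed to the worktop; origin at the centre of its underside; one disc stands near its middle.
- tray: round shallow aluminium tray, 196 mm across the rim, floor 4 mm thick, rim 16 mm high; origin at the centre of its underside. Fixed. Two discs stand in it.
- disc_a: press disc: steel plate 10 mm thick; on its centre a round black knob 20 mm wide, 36 mm tall (top 46 mm above the underside). About 0.11 to 0.23 kg. Diameter 47.5, 52.5 or 57.5 mm, different for each disc and unmarked. Origin: centre of its underside, z up. One of the three discs stands on the green mat, two in the tray; which is which changes.
- disc_b: press disc: steel plate 10 mm thick; on its centre a round black knob 20 mm wide, 36 mm tall (top 46 mm above the underside). About 0.11 to 0.23 kg. Diameter 47.5, 52.5 or 57.5 mm, different for each disc and unmarked. Origin: centre of its underside, z up. One of the three discs stands on the green mat, two in the tray; which is which changes.
- disc_c: press disc: steel plate 10 mm thick; on its centre a round black knob 20 mm wide, 36 mm tall (top 46 mm above the underside). About 0.11 to 0.23 kg. Diameter 47.5, 52.5 or 57.5 mm, different for each disc and unmarked. Origin: centre of its underside, z up. One of the three discs stands on the green mat, two in the tray; which is which changes.
- spice_jar: bystander: small amber glass jar with a steel cap, 48 mm wide, 85 mm tall; origin at its underside
- mill: bystander: turned dark-wood mill, 52 mm wide, 150 mm tall; origin at its underside
- bowl: bystander: small steel bowl, 120 mm wide, 50 mm tall; origin at its underside
- spatula: bystander: spatula with a wooden handle, lying; handle towards its -x; origin at its underside
- spoon: bystander: spoon, lying; handle towards its -x; origin at its underside
- cup: bystander: steel cup, 70 mm wide, 70 mm tall; origin at its underside
There are look-alikes about, which are no part of the job. What is shaped like the disc_a but brown, orange or yellow is not meant.

How it is judged (in metres and radians):
On the way, in this order (a step that is already met when the one before it is completed fails the run):
1. a disc is tried on the smallest pocket: set down over it (within 10 mm of its centre) with at least 1 N (((horizontal distance between disc_a and pocket1 below 0.01 m and z of disc_a in the frame of pocket1 above -0.005 m and contact force between disc_a and board above 1 N) or (horizontal distance between disc_b and pocket1 below 0.01 m and z of disc_b in the frame of pocket1 above -0.005 m and contact force between disc_b and board above 1 N) or (horizontal distance between disc_c and pocket1 below 0.01 m and z of disc_c in the frame of pocket1 above -0.005 m and contact force between disc_c and board above 1 N))), for 0.1 s.
2. the disc is tried on the second pocket in the same way, or enters it if it fits (((horizontal distance between disc_a and pocket2 below 0.006 m and z of disc_a in the frame of pocket2 below -0.006 m) or (horizontal distance between disc_b and pocket2 below 0.01 m and z of disc_b in the frame of pocket2 above -0.005 m and contact force between disc_b and board above 1 N) or (horizontal distance between disc_c and pocket2 below 0.01 m and z of disc_c in the frame of pocket2 above -0.005 m and contact force between disc_c and board above 1 N))), for 0.1 s.
3. the disc is tried on the third pocket in the same way, or enters it if it fits; if it fitted the second, the job is finished as below (((((horizontal distance between disc_a and pocket2 below 0.006 m and z of disc_a in the frame of pocket2 below -0.0095 m) and angle between disc_a's own z axis and vertical below 0.06 rad) and linear speed of disc_a below 0.01 m/s and value of joint marker between 0.062 and 0.082 m and distance of each of disc_b, disc_c from where it was at the start of the episode below 0.015 m and horizontal distance between each of disc_b, disc_c and mat above 0.06 m) or (horizontal distance between disc_b and pocket3 below 0.006 m and z of disc_b in the frame of pocket3 below -0.006 m) or (horizontal distance between disc_c and pocket3 below 0.01 m and z of disc_c in the frame of pocket3 above -0.005 m and contact force between disc_c and board above 1 N))), for 0.1 s.
At the end, for the whole second after the job is handed in: The disc from the mat lies flat (within 0.06 rad) and at rest, fully home (underside at most 2.5 mm above the pocket's floor), in the smallest pocket that takes it; the marker stands within 10 mm of that pocket's centre line along the rail; the two tray discs are within 15 mm of where they were (((((horizontal distance between disc_a and pocket2 below 0.006 m and z of disc_a in the frame of pocket2 below -0.0095 m) and angle between disc_a's own z axis and vertical below 0.06 rad) and linear speed of disc_a below 0.01 m/s and value of joint marker between 0.062 and 0.082 m and distance of each of disc_b, disc_c from where it was at the start of the episode below 0.015 m and horizontal distance between each of disc_b, disc_c and mat above 0.06 m) or (((horizontal distance between disc_b and pocket3 below 0.006 m and z of disc_b in the frame of pocket3 below -0.0095 m) and angle between disc_b's own z axis and vertical below 0.06 rad) and linear speed of disc_b below 0.01 m/s and value of joint marker between 0.134 and 0.154 m and distance of each of disc_a, disc_c from where it was at the start of the episode below 0.015 m and horizontal distance between each of disc_a, disc_c and mat above 0.06 m) or (((horizontal distance between disc_c and pocket4 below 0.006 m and z of disc_c in the frame of pocket4 below -0.0095 m) and angle between disc_c's own z axis and vertical below 0.06 rad) and linear speed of disc_c below 0.01 m/s and value of joint marker between 0.206 and 0.226 m and distance of each of disc_a, disc_b from where it was at the start of the episode below 0.015 m and horizontal distance between each of disc_a, disc_b and mat above 0.06 m))); the robot touches nothing.
It fails at once if a disc pressed on the board with more than 25 N (contact force between any of disc_a, disc_b, disc_c and board above 25 N).
It fails at once if a disc put into a larger pocket than the smallest one that takes it ((horizontal distance between disc_a and pocket3 below 0.006 m and z of disc_a in the frame of pocket3 below -0.006 m) or (horizontal distance between disc_a and pocket4 below 0.006 m and z of disc_a in the frame of pocket4 below -0.006 m) or (horizontal distance between disc_b and pocket4 below 0.006 m and z of disc_b in the frame of pocket4 below -0.006 m)).
It fails at once if a bystander moved by more than 30 mm (distance of any of spice_jar, mill, bowl, spatula, spoon, cup from where it was at the start of the episode above 0.03 m).
It also fails if it takes over 72 s, if anything falls off the work surface, if the arm or the gripper's body presses on something with over 40 N, if the wrist force passes 120 N, or if a joint passes its speed limit or range.

### The arm

A 6-joint arm with a two-finger parallel gripper is mounted at the origin on the work surface. World frame = base frame: x ahead of the robot, y to its left, z up, the work surface at z = 0. Lengths are in m, angles in degrees, forces in N, time in s.
With the tool pointing down it reaches from about 0.25 to 0.725 m from the base axis. Payload 9.7 kg.
Tool frame: the origin (TCP) lies at the very end of the fingers, on their centre line; the grasp point (between the pads) lies 19 mm behind it (bot.pinch_z is the distance from the TCP to the grasp point, in m); x points along the fingers, z is the direction in which the jaws open and shut, and the axes are right-handed (so a half turn about x gives the same grasp; the last joint's range is limited). The gripper opens to 85 mm and grips with 20 to 120 N. Pads are 22 mm wide; open, the fingers measure 114 mm over their backs; the gripper's body (76 mm by 85 mm) begins 54 mm behind the grasp point. The pads swing forward as they close: fully open they stand 13 mm farther back than shut.
Start: joints at [-68.698, 4.979, 10.078, 95.1, 0, 90], TCP at [0.2, -0.512, 0.231] pointing down, gripper open.
Joint ranges: [-179.16, 179.16], [-48.56, 103.87], [-65.8, 70.77], [-126.05, 130.52], [-82.76, 87.17], [-180, 180]. Speed limits (degrees/s): [127.2, 127.2, 147.25, 180, 180, 180].

### API

Orientations are given as [roll, pitch, yaw] about the fixed x, y, z axes, in that order (R = Rz(yaw) Ry(pitch) Rx(roll)).
In Python, from workcell import bot gives the robot as it stands.
- The arm moves only by the tool play_rows, never from a script. Its argument "rows" is a list of rows, each a list of 3 entries, a list of its own where there are three numbers: the shift along the tool's x, y, z in cm, then the turn about the tool's x in degrees, then the finger opening in cm, from 0 to 8.54. A call has 1 to 12 rows; each row is the pose to reach, as a shift and turn from the pose commanded when the call began, along the tool's axes at that moment; what a row does not reach only later rows make up. A row lasts 1/12 s, in which the tool goes at most 41.7 mm and 7.16 degrees, less where a joint would pass 70% of its speed; a pose out of reach is approached as far as the arm can. A call with a gripper value outside its range is refused whole. The fingers move at their own pace and stop on an object; "squeeze" is the grip in N (left out, the last holds). Time passes only in rows, so rows that repeat a pose let the fingers close. It gives the time, the measured TCP pose, the force and the opening at its end, in the units of the state.
- bot.get_obs(): the state, without advancing time (a new reading comes with each control period).
- bot.camera(name): name is "scene" or "top" or "wrist"; returns (picture, depth): 420x560x3 uint8, blue, green, red; 420x560 float32, m along the optical axis (not along the pixel's ray), 0 where there is no reading.
- bot.camera_model(name): a dict with "fx", "fy", "cx", "cy" (pixels), "k1" (the pictures are not rectified: a ray, as slopes to the right and down, at radius r is drawn at 1 + k1 r^2 times it, then the intrinsics apply), "origin" and "attitude" of the camera in the world; the wrist camera has in their place "mount" (4x4, takes a point from camera to tool coordinates, whose origin is the TCP and whose axes are the tool frame's). Camera axes: x right, y down, z forward; pixel columns grow to the right and rows downward; lengths in m; the calibration is good to about 2 mm. A picture is of the moment at which its call begins: read the wrist's pose just before it. camera_model takes no time and is no camera call.
- bot.job_done(): hands the job in, once; it reports no verdict.
The state is a dict: "time": time; "q": joint angles; "qd": joint speeds; "joint_efforts": joint torques, N m; "ee_pos": TCP position; "tcp_rot": TCP orientation; "wrist_force": force on the tool from outside, world axes, zero at the start; "torque": the same for the moment, N m; "opening": finger opening in m.
Only numpy, scipy, OpenCV 4.12 (cv2) and the standard library are available. Lean on these libraries where they do the work, as an engineer would, in place of code of your own. Each camera call takes 0.05 s, during which the arm holds its last target.

## Working session

There is one attempt and no reset: what is moved stays moved. The work goes in short steps, Python scripts to look and compute and a tool call to move; the robot and the scene stay as the last step left them, time stands still between calls to the robot, and variables do not carry over. Pictures are saved under pics/ and viewed, and the job is handed in when it is done.

Besides the shell and the picture viewer there is one more tool, called after "Emit:" in YAML: its name, and indented under it one key for each argument. play_rows: Moves the arm, as the interface text tells. Its arguments: {"type":"object","properties":{"rows":{"type":"array"},"squeeze":{"type":"number"}},"required":["rows"]}

```bash
mkdir -p pics; ls; cat > h.py <<'E'
import numpy as np, cv2
from workcell import bot
from scipy.spatial.transform import Rotation as R
def save(n,im): cv2.imwrite('pics/%s.png'%n,im)
E
python3 - <<'E'
from h import *
print(bot.get_obs())
for n in ("scene","top"):
    im,d=bot.camera(n); save(n+'0',im); np.savez('pics/%s0.npz'%n,im=im,d=d); print(n,bot.camera_model(n))
print(bot.camera_model("wrist"))
E
```

```text
pics
{'time': 0.0, 'q': array([-6.86986506e+01,  5.01257817e+00,  1.00334974e+01,  9.50980528e+01,
        7.94570103e-04,  9.00001979e+01]), 'qd': array([-0.00972591, -0.02770142, -0.04210708, -0.02648429, -0.00880643,
       -0.02234406]), 'joint_efforts': array([-8.73264271e-04, -5.20391071e+01,  4.64803970e+01,  1.61164283e-02,
       -1.05378886e-04,  2.28582870e-06]), 'ee_pos': array([ 0.19972324, -0.51221708,  0.23056031]), 'tcp_rot': array([179.41000189,  89.92286242, 110.71115287]), 'wrist_force': array([-0.78001724, -0.54864744,  0.38829854]), 'torque': array([-0.0145987 ,  0.02779217,  0.00575159]), 'opening': 0.08556104804259451}
scene {'fx': 388.983227087139, 'fy': 388.983227087139, 'cx': 272.42574022064787, 'cy': 200.72708207950657, 'k1': 0.016347566328904755, 'origin': array([1.25854606, 0.60437008, 0.74945358]), 'attitude': array([-127.50542072,    0.81300763,  130.90140724])}
top {'fx': 531.9566437655874, 'fy': 531.9566437655874, 'cx': 278.3191852647173, 'cy': 216.0247184446616, 'k1': -0.1259985168727633, 'origin': array([ 0.38711131, -0.02263417,  1.78768821]), 'attitude': array([-173.63496269,    0.24378584,  -90.43850578])}
{'fx': 291.42211417837734, 'fy': 291.42211417837734, 'cx': 280.170896149437, 'cy': 208.20101144707223, 'k1': 0.005266750094880132, 'mount': array([[ 6.06843687e-04, -3.16438742e-01,  9.48612752e-01,
        -1.43359559e-01],
       [ 1.05656740e-03, -9.48612195e-01, -3.16439232e-01,
         8.11498982e-02],
       [ 9.99999258e-01,  1.19430246e-03, -2.41320462e-04,
         8.96029944e-04],
       [ 0.00000000e+00,  0.00000000e+00,  0.00000000e+00,
         1.00000000e+00]])}
```

View pics/scene0.png

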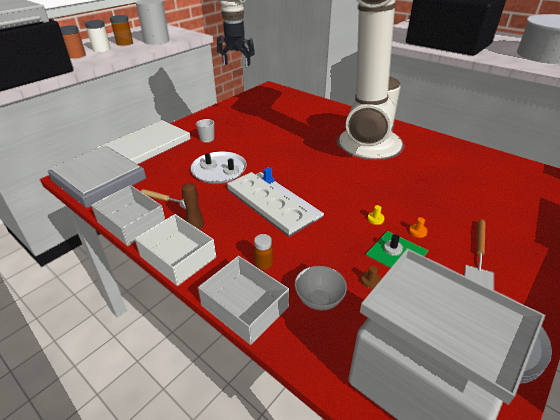

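View pics/top0.png

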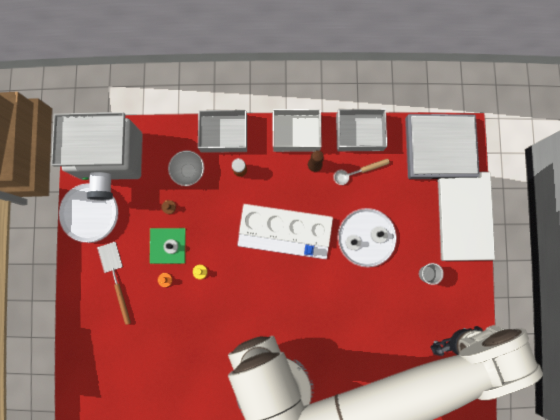

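The top view shows the mat at (168,246) with the disc knob near (171,246). The board runs from about (240,225) to (330,240), its small pockets to the right, with the blue marker at (309,250). The tray is at (367,237).

```bash
cat >> h.py <<'E'
def cammat(n,obs=None):
    m=bot.camera_model(n)
    K=np.array([[m['fx'],0,m['cx']],[0,m['fy'],m['cy']],[0,0,1.]]); D=np.array([m['k1'],0,0,0.])
    if n=='wrist':
        T=np.eye(4);T[:3,:3]=R.from_euler('xyz',obs['tcp_rot'],degrees=True).as_matrix();T[:3,3]=obs['ee_pos'];T=T@m['mount']
    else:
        T=np.eye(4);T[:3,:3]=R.from_euler('xyz',m['attitude'],degrees=True).as_matrix();T[:3,3]=m['origin']
    return K,D,T
def onplane(cm,uv,z):
    K,D,T=cm
    p=cv2.undistortPoints(np.array(uv,float).reshape(-1,1,2),K,D).reshape(-1,2)
    r=np.c_[p,np.ones(len(p))]@T[:3,:3].T
    return T[:3,3]+r*((z-T[2,3])/r[:,2])[:,None]
def proj(cm,P):
    K,D,T=cm; Ti=np.linalg.inv(T)
    return cv2.projectPoints(np.array(P,float).reshape(-1,1,3),cv2.Rodrigues(Ti[:3,:3])[0],Ti[:3,3],K,D)[0].reshape(-1,2)
def rel(obs,P):
    "world point -> tool coords cm"
    return R.from_euler('xyz',obs['tcp_rot'],degrees=True).inv().apply(np.array(P)-obs['ee_pos'])*100
E
python3 - <<'E'
from h import *
z=np.load('pics/top0.npz');im=z['im']
cm=cammat('top')
b,g,r=[im[...,i].astype(int) for i in range(3)]
def cen(m): 
    n,l,s,c=cv2.connectedComponentsWithStats(m.astype(np.uint8)); i=1+np.argmax(s[1:,4]); return l==i,s[i],c[i]
gm,s,c=cen((g>r+50)&(g>b+40)); print('mat',s,c)
ct=cv2.findContours(gm.astype(np.uint8),0,2)[0];rc=cv2.minAreaRect(max(ct,key=cv2.contourArea));print(rc,onplane(cm,[rc[0]],.004), onplane(cm,cv2.boxPoints(rc),.004))
bm,s,c=cen((b>r+60)&(b>g+40)); print('blue',s,c,onplane(cm,[c],.05))
w=np.zeros(im.shape[:2],bool);w[195:265,230:338]=True
wm,s,c=cen(w&(g>90)); print('board',s,c)
ct=max(cv2.findContours(wm.astype(np.uint8),0,2)[0],key=cv2.contourArea);rc=cv2.minAreaRect(ct);print(rc,onplane(cm,cv2.boxPoints(rc),.028))
cr=cv2.resize(im[180:280,130:420],None,fx=2.75,fy=2.75,interpolation=cv2.INTER_CUBIC);save('crop0',cr)
E
```

```text
mat [150 229  35  34 996] [166.40160643 245.49096386]
((167.0, 245.5), (33.0, 34.0), 90.0) [[0.48906117 0.36002881 0.004     ]] [[0.54536967 0.41923609 0.004     ]
 [0.54458745 0.3026578  0.004     ]
 [0.43325    0.30159191 0.004     ]
 [0.4336111  0.41746789 0.004     ]]
blue [304 244  10  11  83] [308.3253012  249.61445783] [[ 0.46982377 -0.11387855  0.05      ]]
board [ 237  204   96   55 3971] [284.37320574 230.80483505]
((284.52886962890625, 230.93017578125), (91.81273651123047, 43.67150115966797), 8.426968574523926) [[ 0.48533907  0.12457804  0.028     ]
 [ 0.62955667  0.10328447  0.028     ]
 [ 0.5818631  -0.19927732  0.028     ]
 [ 0.43845678 -0.17550196  0.028     ]]
```

View pics/crop0.png

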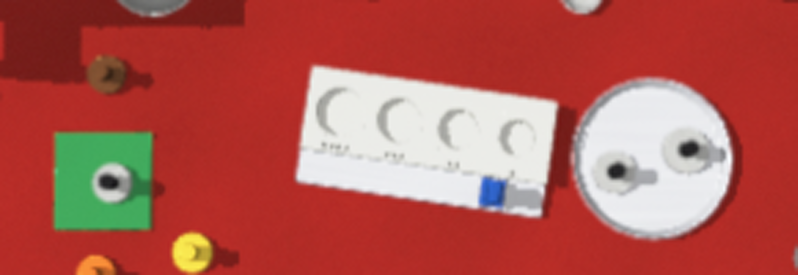

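```bash
python3 - <<'E'
from h import *
o=bot.get_obs();M=R.from_euler('xyz',o['tcp_rot'],degrees=True).as_matrix();print(M.round(3))
cm=cammat('top')
print('discpx',onplane(cm,[(130+110/2.75,180+182/2.75)],.05), 'pk1..4',onplane(cm,[(130+a/2.75,180+b/2.75) for a,b in((518,137),(458,128),(401,120),(342,111))],.022))
for P in ([.44,-.03,.28],[.49,.35,.23]): print(rel(o,P))
E
```

```text
[[-0.     0.932  0.363]
 [ 0.001  0.363 -0.932]
 [-1.     0.    -0.001]]
discpx [[0.48413882 0.34014991 0.05      ]] pk1..4 [[ 0.53680229 -0.14969224  0.022     ]
 [ 0.5483553  -0.07709964  0.022     ]
 [ 0.55865618 -0.00809367  0.022     ]
 [ 0.57020338  0.06345236  0.022     ]]
[ -4.89044774  39.90380851 -36.20811731]
[  0.1491161   58.36506488 -69.7906248 ]
```

```bash
python3 - <<'E'
from h import *
o=bot.get_obs();print(rel(o,[.53,-.03,.23]))
E
```

```text
[  0.10574791  48.28907523 -32.93316217]
```

Emit:
play_rows:
  rows:
    - [[0,24,-16.5],15,8.5]
    - [[0,48.3,-33],30,8.5]
    - [[0,48.3,-33],30,8.5]
    - [[0,48.3,-33],30,8.5]
    - [[0,48.3,-33],30,8.5]
    - [[0,48.3,-33],30,8.5]
    - [[0,48.3,-33],30,8.5]
    - [[0,48.3,-33],30,8.5]
    - [[0,48.3,-33],30,8.5]
    - [[0,48.3,-33],30,8.5]
    - [[0,48.3,-33],30,8.5]
    - [[0,48.3,-33],30,8.5]

```text
time: 1.1
ee_pos: [0.4759, -0.1075, 0.2312]
tcp_rot: [-52.3, 90.0, -151.0]
wrist_force: [1.2, -0.7, -0.9]
opening: 0.085
```

```bash
python3 - <<'E'
from h import *
o=bot.get_obs();print(rel(o,[.53,-.03,.23]));M=R.from_euler('xyz',o['tcp_rot'],degrees=True).as_matrix();print(M.round(3))
E
```

```text
[ 0.11934889  4.17722656 -8.48065158]
[[-0.     0.989 -0.151]
 [-0.    -0.151 -0.989]
 [-1.    -0.     0.   ]]
```

Emit:
play_rows:
  rows:
    - [[0,2,-4],0,8.5]
    - [[0,4.2,-8.5],0,8.5]
    - [[0,4.2,-8.5],0,8.5]
    - [[0,4.2,-8.5],0,8.5]
    - [[0,4.2,-8.5],0,8.5]
    - [[0,4.2,-8.5],0,8.5]

```text
time: 1.6
ee_pos: [0.526, -0.0572, 0.2313]
tcp_rot: [-177.6, 89.0, 85.7]
wrist_force: [0.1, -0.0, -0.2]
opening: 0.0851
```

```bash
python3 - <<'E'
from h import *
import pickle
o=bot.get_obs();im,d=bot.camera('wrist');save('w1',im);pickle.dump((o,im,d),open('pics/w1.pkl','wb'));print(o['ee_pos'],o['tcp_rot'],o['qd'].round(2))
E
```

```text
[ 0.52603491 -0.05718542  0.23134338] [-177.59004331   88.9707238    85.69944442] [-0.37 -0.61 -0.06 -0.11  0.1  -0.04]
```

View pics/w1.png

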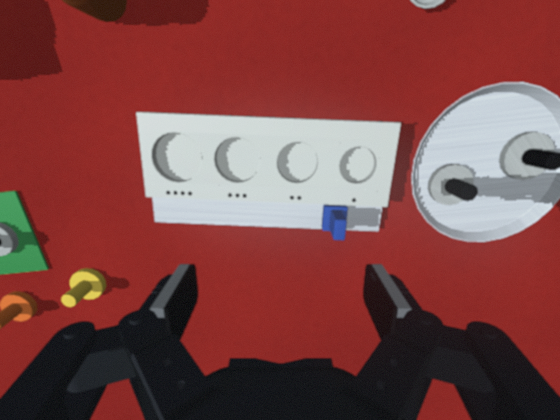

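```bash
python3 - <<'E'
from h import *
import pickle
o,im,d=pickle.load(open('pics/w1.pkl','rb'))
save('w1c',cv2.resize(im[100:245,130:410],None,fx=2.85,fy=2.85,interpolation=cv2.INTER_CUBIC))
cm=cammat('wrist',o)
dd=d[150:170,150:400:4]
print(bot.get_obs()['ee_pos'])
# board corners
print(onplane(cm,[(137,112),(400,123),(389,206)],.028))
E
```

```text
[ 0.52602929 -0.05731581  0.23148345]
[[ 0.62474914  0.09815396  0.028     ]
 [ 0.57847316 -0.19715031  0.028     ]
 [ 0.4802886  -0.18502678  0.028     ]]
```

View pics/w1c.png

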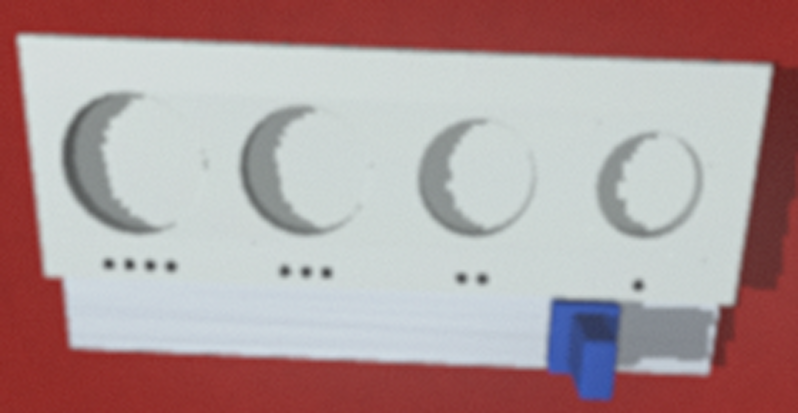

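```bash
cat > pk.py <<'E'
from h import *
from scipy.optimize import least_squares
def pockets(o,im,guess,z=.028,thr=.93,verbose=True):
    """guess: list of (x,y,r). returns circle centres by fitting the outer dark-arc contour cast onto plane z"""
    cm=cammat('wrist',o); g=cv2.cvtColor(im,cv2.COLOR_BGR2GRAY).astype(np.float32)
    out=[]
    for x,y,r in guess:
        th=np.linspace(0,2*np.pi,180,endpoint=False)
        # radial profiles: gradient bright(outside)->dark(inside)
        rr=np.arange(r-.006,r+.006,.00025)
        P=np.stack([x+rr[None]*np.cos(th)[:,None],y+rr[None]*np.sin(th)[:,None],np.full((180,len(rr)),z)],-1)
        uv=proj(cm,P.reshape(-1,3)).astype(np.float32).reshape(180,-1,2)
        v=cv2.remap(g,uv[...,0],uv[...,1],cv2.INTER_CUBIC)
        k=4; gr=v[:,2*k:]-v[:,:-2*k]   # over 2 mm
        i=gr.argmax(1); ok=(gr.max(1)>15)&(i>0)&(i<gr.shape[1]-1)
        rad=rr[i+k]; pts=P[np.arange(180),i+k][ok]
        f=lambda p:np.hypot(pts[:,0]-p[0],pts[:,1]-p[1])-r
        s=least_squares(f,[x,y],loss='soft_l1',f_scale=.0004)
        f2=lambda p:np.hypot(pts[:,0]-p[0],pts[:,1]-p[1])-p[2]
        s2=least_squares(f2,[x,y,r],loss='soft_l1',f_scale=.0004)
        if verbose: print(ok.sum(),s.x.round(4),'rms',np.sqrt((f(s.x)**2).mean()).round(5),'free',s2.x.round(4))
        out.append(s.x)
    return np.array(out)
E
python3 - <<'E'
from pk import *
import pickle
o,im,d=pickle.load(open('pics/w1.pkl','rb'))
cm=cammat('wrist',o)
c=onplane(cm,[(137,112),(400,123),(389,206),(146,196)],.028);print(c)
ct=c.mean(0)[:2];ey=(c[0]-c[1])[:2];ey/=np.linalg.norm(ey);ex=np.array([ey[1],-ey[0]]);print('yaw',np.degrees(np.arctan2(-ey[0],ey[1])),ct)
px=[(130+a/2.85,100+b/2.85) for a,b in((650,184),(478,177),(308,170),(132,162))]
G=onplane(cm,px,.028);print(G)
P=pockets(o,im,[(g[0],g[1],r) for g,r in zip(G,(.022,.0245,.027,.0295))])
P=pockets(o,im,[(g[0],g[1],r) for g,r in zip(P,(.022,.0245,.027,.0295))])
print((P-ct)@np.c_[ex,ey])
E
```

```text
[[ 0.62474914  0.09815396  0.028     ]
 [ 0.57847316 -0.19715031  0.028     ]
 [ 0.4802886  -0.18502678  0.028     ]
 [ 0.52655408  0.11404583  0.028     ]]
yaw -8.906166751672519 [ 0.55251625 -0.04249433]
[[ 0.53640971 -0.14872596  0.028     ]
 [ 0.54741778 -0.07783199  0.028     ]
 [ 0.55833438 -0.00758737  0.028     ]
 [ 0.56993134  0.06515496  0.028     ]]
169 [ 0.5362 -0.1481] rms 0.00034 free [ 0.5362 -0.1481  0.0221]
142 [ 0.5471 -0.0769] rms 0.0003 free [ 0.5472 -0.0771  0.0247]
115 [ 0.5582 -0.0058] rms 0.0003 free [ 0.5582 -0.0061  0.0273]
116 [0.5692 0.0653] rms 0.00045 free [0.5692 0.065  0.0298]
169 [ 0.5361 -0.1481] rms 0.00035 free [ 0.5362 -0.1481  0.0221]
142 [ 0.5471 -0.0769] rms 0.00029 free [ 0.5472 -0.077   0.0247]
119 [ 0.5582 -0.0058] rms 0.00029 free [ 0.5582 -0.0061  0.0272]
116 [0.5692 0.0653] rms 0.00046 free [0.5692 0.0649 0.0298]
[[ 1.69113931e-04 -1.06880008e-01]
 [-1.88776605e-05 -3.48313137e-02]
 [-9.56967572e-05  3.71322561e-02]
 [-1.65746100e-04  1.09064363e-01]]
```

```bash
python3 - <<'E'
from h import *
o=bot.get_obs();print(rel(o,[.484,.34,.19]))
E
```

```text
[  4.85349167  -8.82457645 -38.88498896]
```

Emit:
play_rows:
  rows:
    - [[1,-2,-10],0,8.5]
    - [[2,-4,-20],0,8.5]
    - [[4.1,-8.8,-38.9],0,8.5]
    - [[4.1,-8.8,-38.9],0,8.5]
    - [[4.1,-8.8,-38.9],0,8.5]
    - [[4.1,-8.8,-38.9],0,8.5]
    - [[4.1,-8.8,-38.9],0,8.5]
    - [[4.1,-8.8,-38.9],0,8.5]
    - [[4.1,-8.8,-38.9],0,8.5]
    - [[4.1,-8.8,-38.9],0,8.5]
    - [[4.1,-8.8,-38.9],0,8.5]
    - [[4.1,-8.8,-38.9],0,8.5]

```text
time: 2.65
ee_pos: [0.4783, -0.0146, 0.2055]
tcp_rot: [-178.6, 87.2, 88.0]
wrist_force: [-0.6, -0.1, -1.1]
opening: 0.0849
```

```bash
python3 - <<'E'
from h import *
o=bot.get_obs();print(o);print(rel(o,[.484,.34,.19]));M=R.from_euler('xyz',o['tcp_rot'],degrees=True).as_matrix();print(M.round(3))
E
```

```text
{'time': 2.65, 'q': array([ -3.443995  ,  -5.20887417,  -2.99705353,  92.28409007,
         2.84264345, 179.94317072]), 'qd': array([-0.09209019, -3.5454316 , -4.62135212, -1.13971761,  0.03910483,
       -0.04450988]), 'joint_efforts': array([-1.05515501e-04, -4.06186008e+01,  4.71379530e+01,  7.19380821e-02,
        1.59228388e-01,  1.37255221e-06]), 'ee_pos': array([ 0.47832483, -0.01462671,  0.20551182]), 'tcp_rot': array([-178.59989596,   87.15643879,   88.01114519]), 'wrist_force': array([-0.61650856, -0.069075  , -1.1040154 ]), 'torque': array([-0.03595588,  0.00873724,  0.01862482]), 'opening': 0.0848764257184497}
[  3.3084618   -1.52686913 -35.31362419]
[[ 0.002  0.998 -0.059]
 [ 0.05  -0.059 -0.997]
 [-0.999 -0.001 -0.05 ]]
```

Emit:
play_rows:
  rows:
    - [[0,0,0],-7,8.5]
    - [[0,0,0],-14,8.5]
    - [[0,0,0],-21,8.5]
    - [[0,0,0],-28,8.5]
    - [[0,0,0],-35,8.5]
    - [[0,0,0],-42,8.5]
    - [[0,0,0],-49,8.5]
    - [[0,0,0],-56,8.5]
    - [[0,0,0],-63,8.5]
    - [[0,0,0],-70,8.5]
    - [[0,0,0],-77,8.5]
    - [[0,0,0],-84,8.5]

```text
time: 3.65
ee_pos: [0.4785, -0.0146, 0.2056]
tcp_rot: [97.0, 87.2, 88.0]
wrist_force: [-0.2, 0.3, 0.3]
opening: 0.085
```

```bash
python3 - <<'E'
from h import *
o=bot.get_obs();print(o['q'],o['ee_pos'],o['qd'].round(2));print(rel(o,[.484,.34,.19]));M=R.from_euler('xyz',o['tcp_rot'],degrees=True).as_matrix();print(M.round(3))
E
```

```text
[-3.43914767 -5.18163144 -2.96554232 92.28665053  2.84615478 95.59846032] [ 0.47853427 -0.01458128  0.20556928] [ 6.000e-02 -4.000e-02  5.000e-02  1.000e-02 -2.000e-02 -8.334e+01]
[ 3.31605849 34.98344796 -5.0163486 ]
[[ 0.002  0.157  0.988]
 [ 0.05   0.986 -0.157]
 [-0.999  0.049 -0.006]]
```

Emit:
play_rows:
  rows:
    - [[1,10,-1.5],0,8.5]
    - [[2,20,-3],0,8.5]
    - [[3.3,34.7,-5],0,8.5]
    - [[3.3,34.7,-5],0,8.5]
    - [[3.3,34.7,-5],0,8.5]
    - [[3.3,34.7,-5],0,8.5]
    - [[3.3,34.7,-5],0,8.5]
    - [[3.3,34.7,-5],0,8.5]
    - [[3.3,34.7,-5],0,8.5]
    - [[3.3,34.7,-5],0,8.5]
    - [[3.3,34.7,-5],0,8.5]
    - [[3.3,34.7,-5],0,8.5]

```text
time: 4.65
ee_pos: [0.4858, 0.3366, 0.19]
tcp_rot: [97.6, 87.2, 88.2]
wrist_force: [-0.2, 0.5, 0.7]
opening: 0.085
```

```bash
python3 - <<'E'
from h import *
import pickle
o=bot.get_obs();print(o['q'],o['ee_pos'],o['qd'].round(2));print(rel(o,[.484,.34,.19]));M=R.from_euler('xyz',o['tcp_rot'],degrees=True).as_matrix();print(M.round(3))
im,d=bot.camera('wrist');save('w2',im);pickle.dump((o,im,d),open('pics/w2.pkl','wb'))
E
```

```text
[ 33.61271942   8.2661436    9.04313912  89.14427616   2.29732943
 133.02806583] [0.48576504 0.33661494 0.18997079] [-1.12 -0.82 -0.29 -0.04 -0.06  0.1 ]
[ 0.01344959  0.30494596 -0.22929423]
[[ 0.002  0.163  0.987]
 [ 0.049  0.985 -0.163]
 [-0.999  0.049 -0.007]]
```

View pics/w2.png

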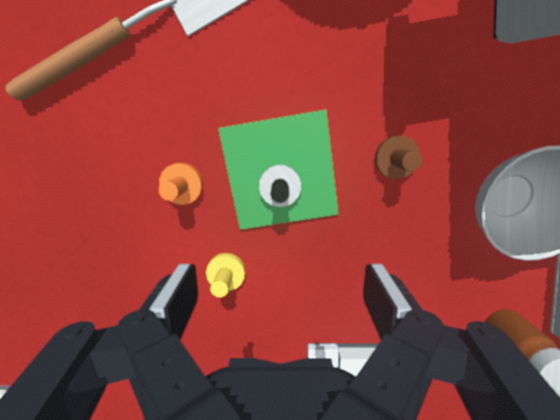

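The wrist view shows the grey disc on the mat at (279,187), its knob top near (280,190). The yellow look-alike is at (225,275), orange at (180,185) and brown at (400,157).

```bash
cat > disc.py <<'E'
from h import *
from scipy.optimize import least_squares
def disc(o,im,g0,z=.014,ch='sat'):
    cm=cammat('wrist',o); hsv=cv2.cvtColor(im,cv2.COLOR_BGR2HSV)[...,1].astype(np.float32)
    x,y=g0
    for it in range(3):
        th=np.linspace(0,2*np.pi,180,endpoint=False); rr=np.arange(.018,.036,.00025)
        P=np.stack([x+rr[None]*np.cos(th)[:,None],y+rr[None]*np.sin(th)[:,None],np.full((180,len(rr)),z)],-1)
        uv=proj(cm,P.reshape(-1,3)).astype(np.float32).reshape(180,-1,2)
        v=cv2.remap(hsv,uv[...,0],uv[...,1],cv2.INTER_LINEAR)
        k=4;gr=v[:,2*k:]-v[:,:-2*k];i=gr.argmax(1);pts=P[np.arange(180),i+k]
        f2=lambda p:np.hypot(pts[:,0]-p[0],pts[:,1]-p[1])-p[2]
        s=least_squares(f2,[x,y,.026],loss='soft_l1',f_scale=.0004);x,y,r=s.x
    return s.x,np.abs(f2(s.x)),(rr[i+k])[::15]
E
python3 - <<'E'
from disc import *
import pickle
o,im,d=pickle.load(open('pics/w2.pkl','rb'))
cm=cammat('wrist',o)
print(onplane(cm,[(279,187)],.014),'knob top',onplane(cm,[(281,184)],.05),'yellow',onplane(cm,[(225,268)],.01))
x,e,rr=disc(o,im,onplane(cm,[(279,187)],.014)[0][:2]);print(x.round(4),np.median(e),rr)
save('w2c',cv2.resize(im[90:300,150:420],None,fx=2.8,fy=2.8,interpolation=cv2.INTER_CUBIC))
m=(im.max(2)<45);m[:150]=0;m[225:]=0;m[:,250:]&=True;m[:,:250]=0;m[:,310:]=0
ys,xs=np.nonzero(m);print(xs.min(),xs.max(),ys.min(),ys.max())
ex=.0
c=x[:2]
print('pred knob top edges',proj(cm,[[c[0]+.01*np.cos(t),c[1]+.01*np.sin(t),.05] for t in np.arange(0,6.28,.785)]).round(1).tolist())
E
```

```text
[[0.48483416 0.34479856 0.014     ]] knob top [[0.48889004 0.35461657 0.05      ]] yellow [[0.40206375 0.254058   0.01      ]]
[0.4858 0.3458 0.0244] 0.00014847588733479106 [0.02425 0.02425 0.0245  0.025   0.02425 0.02425 0.024   0.02475 0.02425
 0.024   0.0245  0.0245 ]Traceback (most recent call last):
  File "<stdin>", line 9, in <module>
    return umr_minimum(a, axis, None, out, keepdims, initial, where)
ValueError: zero-size array to reduction operation minimum which has no identity
```

View pics/w2c.png

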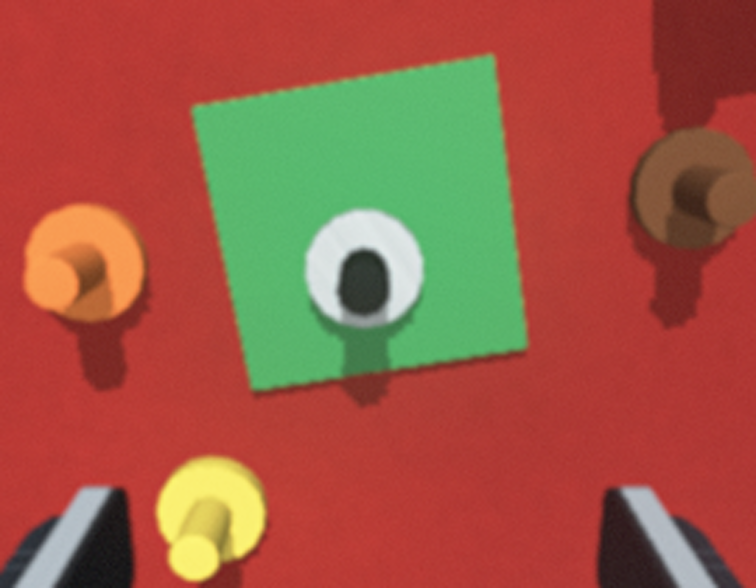

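```bash
python3 - <<'E'
from h import *
o=bot.get_obs();print(o['ee_pos'],rel(o,[.4858,.3467,.08]),rel(o,[.4858,.3467,.019]))
E
```

```text
[0.48592544 0.33623332 0.19021166] [11.05939551  0.48835301 -0.11422248] [17.15192474  0.1890061  -0.07576575]
```

Emit:
play_rows:
  rows:
    - [[3,0.5,-0.1],0,6]
    - [[6,0.5,-0.1],0,6]
    - [[9,0.5,-0.1],0,6]
    - [[11,0.5,-0.1],0,6]
    - [[12.5,0.4,-0.1],0,6]
    - [[14,0.3,-0.1],0,6]
    - [[15.5,0.2,-0.1],0,6]
    - [[16.5,0.2,-0.1],0,6]
    - [[17.1,0.2,-0.1],0,6]
    - [[17.1,0.2,-0.1],0,6]
    - [[17.1,0.2,-0.1],0,6]

```text
time: 5.62
ee_pos: [0.4858, 0.3475, 0.02]
tcp_rot: [96.9, 87.1, 87.5]
wrist_force: [-0.3, -0.7, -0.1]
opening: 0.0601
```

```bash
python3 - <<'E'
from h import *
o=bot.get_obs();print(o['ee_pos'],rel(o,[.4858,.3467,.019]),o['wrist_force'],o['opening'])
import pickle
im,d=bot.camera('wrist');save('w3',im);pickle.dump((o,im,d),open('pics/w3.pkl','wb'))
E
```

```text
[0.48576599 0.34750097 0.019964  ] [ 0.09228877 -0.08314484  0.01702075] [-0.34671492 -0.74253538 -0.09898097] 0.06006295248789384
```

View pics/w3.png

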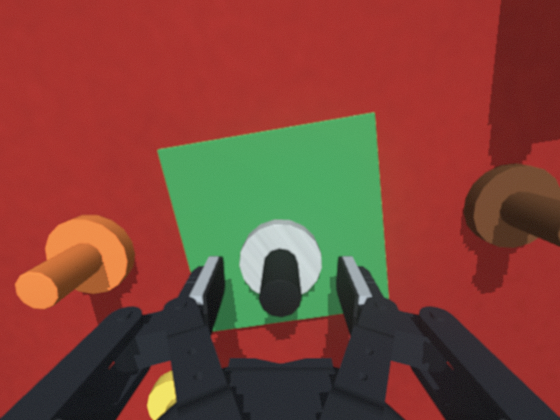

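```bash
python3 - <<'E'
from disc import *
import pickle
o,im,d=pickle.load(open('pics/w3.pkl','rb'))
cm=cammat('wrist',o)
K,D,T=cm
# only visible far side edges
x,e,rr=disc(o,im,[.4858,.3465]);print(x.round(4),np.median(e),rr)
print(rel(o,[x[0],x[1],.014]))
E
```

```text
[0.4859 0.3461 0.0246] 0.0008465732358144008 [0.02375 0.02425 0.02525 0.02575 0.02475 0.0235  0.02375 0.02425 0.03075
 0.03475 0.025   0.02375]
[ 0.58867824 -0.1658233   0.03857456]
```

Emit:
play_rows:
  rows:
    - [[0,0,0],0,1.2]
    - [[0,0,0],0,1.2]
    - [[0,0,0],0,1.2]
    - [[0,0,0],0,1.2]
    - [[0,0,0],0,1.2]
    - [[0,0,0],0,1.2]
    - [[0,0,0],0,1.2]
  squeeze: 40

```text
time: 6.25
ee_pos: [0.4858, 0.348, 0.0201]
tcp_rot: [96.4, 87.1, 87.0]
wrist_force: [0.0, -1.1, 5.7]
opening: 0.0188
```

Emit:
play_rows:
  rows:
    - [[-1,0,0],0,1.2]
    - [[-4,0,0],0,1.2]
    - [[-8,0,0],0,1.2]
    - [[-12,0,0],0,1.2]
    - [[-12,0,0],0,1.2]
    - [[-12,0,0],0,1.2]

```text
time: 6.75
ee_pos: [0.4862, 0.3424, 0.1421]
tcp_rot: [93.4, 87.0, 84.0]
wrist_force: [-0.7, 0.4, -3.6]
opening: 0.0187
```

```bash
python3 - <<'E'
from h import *
o=bot.get_obs();print(o['ee_pos'],rel(o,[.536,-.13,.14]),o['wrist_force'],o['opening'])
print(R.from_euler('xyz',o['tcp_rot'],degrees=True).as_matrix().round(3))
E
```

```text
[0.48623903 0.34241938 0.14213378] [ -2.22515575 -45.74633539  12.60671432] [-0.69941288  0.43232183 -3.58227986] 0.018726816904902216
[[ 0.005  0.163  0.987]
 [ 0.052  0.985 -0.163]
 [-0.999  0.052 -0.003]]
```

Emit:
play_rows:
  rows:
    - [[-0.2,-4,1.1],0,1.2]
    - [[-0.5,-12,3.3],0,1.2]
    - [[-1,-20,5.5],0,1.2]
    - [[-1.5,-30,8.3],0,1.2]
    - [[-2.2,-45.7,12.6],0,1.2]
    - [[-2.2,-45.7,12.6],0,1.2]
    - [[-2.2,-45.7,12.6],0,1.2]
    - [[-2.2,-45.7,12.6],0,1.2]
    - [[-2.2,-45.7,12.6],0,1.2]
    - [[-2.2,-45.7,12.6],0,1.2]
    - [[-2.2,-45.7,12.6],0,1.2]
    - [[-2.2,-45.7,12.6],0,1.2]

```text
time: 7.75
ee_pos: [0.5341, -0.1343, 0.1357]
tcp_rot: [100.7, 87.2, 91.2]
wrist_force: [-0.1, -0.1, -2.2]
opening: 0.0188
```

Emit:
play_rows:
  rows:
    - [[0,0,0],0,1.2]
    - [[0,0,0],0,1.2]
    - [[0,0,0],0,1.2]

```text
time: 8.0
ee_pos: [0.5344, -0.1295, 0.1366]
tcp_rot: [99.9, 87.1, 90.5]
wrist_force: [0.8, 0.5, -2.4]
opening: 0.0188
```

```bash
python3 - <<'E'
from h import *
import pickle
o=bot.get_obs();print(o['ee_pos'],o['tcp_rot'],o['q'],rel(o,[.536,-.13,.14]),o['wrist_force'],o['opening'])
im,d=bot.camera('wrist');save('w4',im);pickle.dump((o,im,d),open('pics/w4.pkl','wb'))
E
```

```text
[ 0.53438526 -0.12945396  0.13661324] [99.92077652 87.10021149 90.53935702] [-15.06466684   4.86389694  -0.55469109  85.36203709   2.79282662
  84.2977232 ] [-0.34108161 -0.01060412  0.16525081] [ 0.7954138   0.49267638 -2.38512431] 0.01878846572748476
```

View pics/w4.png

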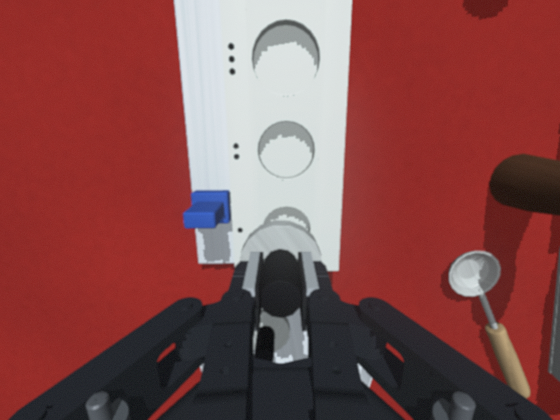

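```bash
python3 - <<'E'
from pk import *
import pickle
o,im,d=pickle.load(open('pics/w4.pkl','rb'))
cm=cammat('wrist',o)
P=pockets(o,im,[(.5362,-.1481,.022),(.5471,-.0769,.0245),(.5582,-.0058,.027)])
cr=cv2.resize(im[120:300,180:380],None,fx=4,fy=4,interpolation=cv2.INTER_CUBIC)[:600];save('w4c',cr)
# predicted disc outline in tool frame (jaw-centred), r=.02375
Rm=R.from_euler('xyz',o['tcp_rot'],degrees=True).as_matrix()
for dy in(-.0017,):
  c=o['ee_pos']+Rm@np.array([.0059,dy,0.0]);print(c)
  t=np.arange(0,6.28,.4);q=proj(cm,np.c_[c[0]+.02375*np.cos(t),c[1]+.02375*np.sin(t),0*t+c[2]])
  for u in q: cv2.circle(cr,tuple(((u-[180,120])*4).astype(int).tolist()),2,(0,0,255),-1)
for c,r in zip(P,(.022,.0245)):
  q=proj(cm,np.c_[c[0]+r*np.cos(t),c[1]+r*np.sin(t),0*t+.028])
  for u in q: cv2.circle(cr,tuple(((u-[180,120])*4).astype(int).tolist()),2,(255,0,0),-1)
save('w4c',cr)
E
```

```text
96 [ 0.5363 -0.1479] rms 0.00091 free [ 0.536  -0.1486  0.0226]
180 [ 0.5472 -0.0768] rms 0.00034 free [ 0.5472 -0.0768  0.0247]
116 [ 0.5582 -0.0056] rms 0.0003 free [ 0.5582 -0.006   0.0273]
[ 0.53410532 -0.13083062  0.13063608]
```

View pics/w4c.png

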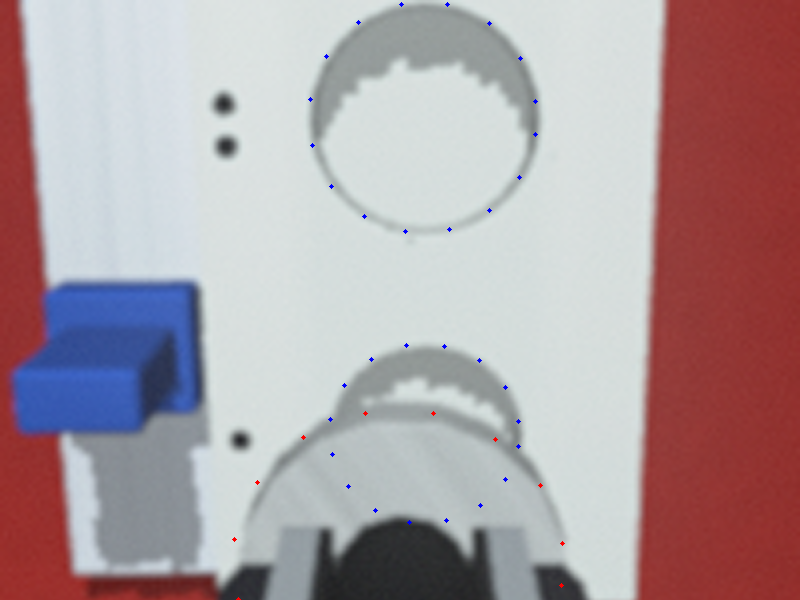

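```bash
python3 - <<'E'
from h import *
from scipy.optimize import least_squares
import pickle
o,im,d=pickle.load(open('pics/w4.pkl','rb'))
cm=cammat('wrist',o);g=cv2.cvtColor(im,cv2.COLOR_BGR2GRAY).astype(np.float32)
Rm=R.from_euler('xyz',o['tcp_rot'],degrees=True).as_matrix()
c=o['ee_pos']+Rm@np.array([.0059,-.0017,0.0]);x,y,z=c
for it in range(3):
    th=np.radians(np.arange(25,156,2.)); rr=np.arange(.0205,.027,.0002)
    P=np.stack([x+rr[None]*np.cos(th)[:,None],y+rr[None]*np.sin(th)[:,None],np.full((len(th),len(rr)),z)],-1)
    uv=proj(cm,P.reshape(-1,3)).astype(np.float32).reshape(len(th),-1,2)
    v=cv2.remap(g,uv[...,0],uv[...,1],cv2.INTER_CUBIC)
    k=2;gr=v[:,:-2*k]-v[:,2*k:];i=gr.argmax(1);ok=gr.max(1)>8;pts=P[np.arange(len(th)),i+k][ok]
    f=lambda p:np.hypot(pts[:,0]-p[0],pts[:,1]-p[1])-.02375
    s=least_squares(f,[x,y],loss='soft_l1',f_scale=.0003);x,y=s.x
    print(s.x.round(4),ok.sum(),np.median(np.abs(f(s.x))), (Rm.T@(np.array([x,y,z])-o['ee_pos'])*1000).round(2), (np.array([x,y,z])-o['ee_pos'])*1000)
print(rr[i+k][::4],gr.max(1)[::4].round())
E
```

```text
[ 0.5345 -0.1323] 64 0.00021370716311279458 [ 5.83 -3.05  0.62] [ 0.11047421 -2.80986067 -5.97716105]
[ 0.5345 -0.1323] 63 0.00023464152821067383 [ 5.83 -3.05  0.6 ] [ 0.09430863 -2.81354906 -5.97716105]
[ 0.5345 -0.1323] 63 0.0002287627965423221 [ 5.83 -3.07  0.58] [ 0.07392312 -2.82115043 -5.97716105]
[0.0231 0.0235 0.0235 0.0239 0.0237 0.0237 0.0241 0.0237 0.0241 0.0241
 0.0239 0.0239 0.0237 0.0237 0.0233 0.0231 0.0223] [14. 34. 30. 27. 28. 23. 23. 21. 21. 21. 25. 28. 32. 29. 24. 17.  2.]
```

```bash
python3 - <<'E'
from h import *
o=bot.get_obs();print(o['ee_pos'],rel(o,[.5361,-.1454,.048]),rel(o,[.5361,-.1454,.043]))
E
```

```text
[ 0.53457697 -0.12909529  0.13699835] [ 8.8064775  -2.02447896  0.48593779] [ 9.30584338 -2.04932976  0.48995728]
```

Emit:
play_rows:
  rows:
    - [[3,-1.5,0.3],0,1.2]
    - [[6,-2,0.45],0,1.2]
    - [[8,-2,0.45],0,1.2]
    - [[8.8,-2.02,0.48],0,1.2]
    - [[8.8,-2.02,0.48],0,1.2]
    - [[8.8,-2.02,0.48],0,1.2]
    - [[8.8,-2.02,0.48],0,1.2]

```text
time: 8.63
ee_pos: [0.5376, -0.1461, 0.0508]
tcp_rot: [94.6, 87.2, 85.3]
wrist_force: [0.7, -0.5, -1.2]
opening: 0.019
```

```bash
python3 - <<'E'
from h import *
o=bot.get_obs();print(o['ee_pos'],rel(o,[.5361,-.1454,.043]),o['wrist_force'],o['qd'].round(2))
E
```

```text
[ 0.53760202 -0.1461186   0.05080301] [ 0.78226913  0.00825742 -0.15678504] [ 0.71596516 -0.46827367 -1.21163717] [-0.34 -0.14  0.29 -0.17 -0.06  0.01]
```

Emit:
play_rows:
  rows:
    - [[0.3,0,-0.15],0,1.2]
    - [[0.5,0,-0.15],0,1.2]
    - [[0.5,0,-0.15],0,1.2]
    - [[0.5,0,-0.15],0,1.2]

```text
time: 8.97
ee_pos: [0.5352, -0.146, 0.0442]
tcp_rot: [97.0, 87.2, 87.6]
wrist_force: [0.1, 0.2, -2.3]
opening: 0.0187
```

Emit:
play_rows:
  rows:
    - [[0.1,0,0],0,1.2]
    - [[0.1,0,0],0,1.2]
    - [[0.1,0,0],0,1.2]

```text
time: 9.22
ee_pos: [0.5353, -0.146, 0.0433]
tcp_rot: [96.9, 87.2, 87.5]
wrist_force: [-1.3, 0.1, 1.6]
opening: 0.0188
```

Emit:
play_rows:
  rows:
    - [[0.05,0,0],0,1.2]
    - [[0.05,0,0],0,1.2]
    - [[0.05,0,0],0,1.2]
    - [[0.05,0,0],0,1.2]

```text
time: 9.55
ee_pos: [0.5353, -0.146, 0.0428]
tcp_rot: [96.8, 87.2, 87.4]
wrist_force: [-1.3, -0.7, 3.7]
opening: 0.0192
```

```bash
python3 - <<'E'
from h import *
import pickle
o=bot.get_obs();print(o['ee_pos'],o['wrist_force'],o['opening'])
im,d=bot.camera('wrist');save('w5',im);pickle.dump((o,im,d),open('pics/w5.pkl','wb'))
save('w5c',cv2.resize(im[120:300,180:380],None,fx=4,fy=4,interpolation=cv2.INTER_CUBIC)[:600])
E
```

```text
[ 0.53529168 -0.14600155  0.04281397] [-1.34045071 -0.66309038  3.67359942] 0.019157515100393523
```

View pics/w5.png

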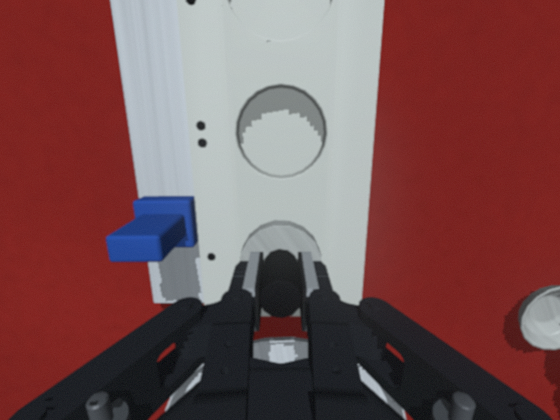

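The disc rests over pocket 1 at about 6 N with its rim near (281,240), and it has not entered. Pocket 2 is clear at (281,131).

```bash
cat > dh.py <<'E'
from pk import *
def dh(o,im,off=(.0001,-.0027),r0=.02375,z=None):
    cm=cammat('wrist',o);g=cv2.cvtColor(im,cv2.COLOR_BGR2GRAY).astype(np.float32)
    x,y=o['ee_pos'][:2]+off; z=o['ee_pos'][2]-.006 if z is None else z
    for it in range(4):
        th=np.radians(np.arange(25,156,2.)); rr=np.arange(.0205,.027,.0002)
        P=np.stack([x+rr[None]*np.cos(th)[:,None],y+rr[None]*np.sin(th)[:,None],np.full((len(th),len(rr)),z)],-1)
        uv=proj(cm,P.reshape(-1,3)).astype(np.float32).reshape(len(th),-1,2)
        v=cv2.remap(g,uv[...,0],uv[...,1],cv2.INTER_CUBIC)
        k=2;gr=v[:,:-2*k]-v[:,2*k:];i=gr.argmax(1);ok=gr.max(1)>8;pts=P[np.arange(len(th)),i+k][ok]
        f=lambda p:np.hypot(pts[:,0]-p[0],pts[:,1]-p[1])-r0
        s=least_squares(f,[x,y],loss='soft_l1',f_scale=.0003);x,y=s.x
    print('disc',s.x.round(4),ok.sum(),np.median(np.abs(f(s.x))),'off mm',((s.x-o['ee_pos'][:2])*1000).round(2),rr[i+k][::5])
    return s.x
E
python3 - <<'E'
from dh import *
import pickle
o,im,d=pickle.load(open('pics/w5.pkl','rb'))
dh(o,im); dh(o,im,z=.0375)
pockets(o,im,[(.5472,-.0769,.0245)])
pockets(o,im,[(.5472,-.0769,.0245)],z=.027)
o=bot.get_obs()
print(rel(o,o['ee_pos']+[0,0,.006]))
E
```

```text
disc [ 0.5354 -0.1488] 63 0.0001399690881322864 off mm [ 0.12 -2.84] [0.0231 0.0235 0.0237 0.0235 0.0239 0.0241 0.0237 0.0241 0.0237 0.0237
 0.0237 0.0235 0.0231 0.0221]
disc [ 0.5354 -0.1486] 62 0.00014130449532219133 off mm [ 0.09 -2.62] [0.0231 0.0235 0.0237 0.0235 0.0239 0.0241 0.0237 0.0241 0.0239 0.0239
 0.0237 0.0233 0.0231 0.0221]
180 [ 0.5473 -0.0768] rms 0.00013 free [ 0.5473 -0.0768  0.0244]
180 [ 0.5473 -0.0768] rms 0.00015 free [ 0.5473 -0.0768  0.0246]
[-0.59926557  0.02946252 -0.00356827]
```

```bash
python3 - <<'E'
from h import *
o=bot.get_obs()
print(o['ee_pos'],rel(o,[.5472,-.0740,.052]),rel(o,[.5472,-.0740,.047]))
E
```

```text
[ 0.53527704 -0.14599764  0.04276443] [-5.64085116e-01  7.33436614e+00 -2.32409827e-03] [-6.46971382e-02  7.30981404e+00  6.49462545e-04]
```

Emit:
play_rows:
  rows:
    - [[-1,0,0],0,1.2]
    - [[-1.2,0,0],0,1.2]
    - [[-0.9,2.5,0],0,1.2]
    - [[-0.6,5,0],0,1.2]
    - [[-0.6,7,0],0,1.2]
    - [[-0.56,7.33,0],0,1.2]
    - [[-0.56,7.33,0],0,1.2]
    - [[-0.56,7.33,0],0,1.2]
    - [[-0.56,7.33,0],0,1.2]
    - [[-0.56,7.33,0],0,1.2]

```text
time: 10.43
ee_pos: [0.547, -0.0747, 0.0517]
tcp_rot: [97.4, 87.2, 88.0]
wrist_force: [-0.1, -0.5, -2.4]
opening: 0.0191
```

```bash
python3 - <<'E'
from dh import *
import pickle
o=bot.get_obs()
im,d=bot.camera('wrist');pickle.dump((o,im,d),open('pics/w6.pkl','wb'));save('w6',im)
dh(o,im)
o=bot.get_obs();print(o['ee_pos'],rel(o,[.5472,-.0740,.045]),o['wrist_force'])
E
```

```text
disc [ 0.5471 -0.0775] 63 0.00014482658279041383 off mm [ 0.04 -2.79] [0.0237 0.0237 0.0237 0.0237 0.0239 0.0239 0.0239 0.0235 0.0237 0.0239
 0.0237 0.0237 0.0231 0.0215]
[ 0.5470225  -0.0747316   0.05167965] [0.67079887 0.04216258 0.00978605] [-0.51047074  0.92211896 -2.11364228]
```

Emit:
play_rows:
  rows:
    - [[0.3,0.04,0.01],0,1.2]
    - [[0.6,0.04,0.01],0,1.2]
    - [[0.65,0.04,0.01],0,1.2]
    - [[0.65,0.04,0.01],0,1.2]
    - [[0.75,0.04,0.01],0,1.2]
    - [[0.85,0.04,0.01],0,1.2]
    - [[0.85,0.04,0.01],0,1.2]
    - [[0.85,0.04,0.01],0,1.2]

```text
time: 11.15
ee_pos: [0.5474, -0.0732, 0.0435]
tcp_rot: [96.9, 87.2, 87.5]
wrist_force: [-0.7, -0.2, 0.1]
opening: 0.0189
```

Emit:
play_rows:
  rows:
    - [[0.02,-0.04,-0.01],0,1.2]
    - [[0.05,-0.08,-0.02],0,1.2]
    - [[0.05,-0.08,-0.02],0,1.2]
    - [[0.05,-0.08,-0.02],0,1.2]
    - [[0.05,-0.08,-0.02],0,1.2]

```text
time: 11.57
ee_pos: [0.5469, -0.0739, 0.0425]
tcp_rot: [97.7, 87.2, 88.3]
wrist_force: [0.4, -0.0, -1.7]
opening: 0.019
```

Emit:
play_rows:
  rows:
    - [[0.05,0,0],0,1.2]
    - [[0.1,0,0],0,1.2]
    - [[0.15,0,0],0,1.2]
    - [[0.15,0,0],0,1.2]

```text
time: 11.9
ee_pos: [0.5469, -0.0739, 0.041]
tcp_rot: [97.5, 87.2, 88.1]
wrist_force: [0.4, -1.0, -2.3]
opening: 0.0187
```

Emit:
play_rows:
  rows:
    - [[0.15,-0.01,0],0,1.2]
    - [[0.3,-0.02,0],0,1.2]
    - [[0.45,-0.02,0],0,1.2]
    - [[0.6,-0.03,0],0,1.2]
    - [[0.6,-0.03,0],0,1.2]
    - [[0.6,-0.03,0],0,1.2]

```text
time: 12.4
ee_pos: [0.5469, -0.0738, 0.0351]
tcp_rot: [97.4, 87.2, 88.0]
wrist_force: [1.3, -0.5, -2.7]
opening: 0.0189
```

Emit:
play_rows:
  rows:
    - [[0.1,0,0],0,1.2]
    - [[0.2,-0.01,0],0,1.2]
    - [[0.25,-0.01,0],0,1.2]
    - [[0.25,-0.01,0],0,1.2]

```text
time: 12.73
ee_pos: [0.547, -0.0738, 0.0327]
tcp_rot: [97.1, 87.2, 87.7]
wrist_force: [1.1, -1.5, -0.7]
opening: 0.0187
```

Emit:
play_rows:
  rows:
    - [[0.08,0,0],0,1.2]
    - [[0.08,0,0],0,1.2]
    - [[0.08,0,0],0,1.2]
    - [[0.08,0,0],0,1.2]

```text
time: 13.07
ee_pos: [0.547, -0.0738, 0.032]
tcp_rot: [97.1, 87.2, 87.7]
wrist_force: [1.7, -2.5, -1.1]
opening: 0.0188
```

Emit:
play_rows:
  rows:
    - [[0.06,0,0],0,1.2]
    - [[0.06,0,0],0,1.2]
    - [[0.06,0,0],0,1.2]
    - [[0.06,0,0],0,1.2]

```text
time: 13.4
ee_pos: [0.547, -0.0738, 0.0315]
tcp_rot: [97.0, 87.2, 87.7]
wrist_force: [1.3, -3.0, 0.9]
opening: 0.019
```

Emit:
play_rows:
  rows:
    - [[0,0,0],0,4.5]
    - [[0,0,0],0,4.5]
    - [[0,0,0],0,4.5]
    - [[0,0,0],0,4.5]
    - [[-1,0,0],0,4.5]
    - [[-3,0,0],0,4.5]
    - [[-6,0,0],0,4.5]
    - [[-9,0,0],0,4.5]
    - [[-10,-3,0],0,4.5]
    - [[-10,-6,0],0,4.5]
    - [[-10,-6,0],0,4.5]
    - [[-10,-6,0],0,4.5]

```text
time: 14.4
ee_pos: [0.5368, -0.1388, 0.129]
tcp_rot: [96.7, 87.1, 87.2]
wrist_force: [0.0, -0.4, -0.3]
opening: 0.0453
```

```bash
python3 - <<'E'
from h import *
import pickle
o=bot.get_obs()
im,d=bot.camera('wrist');pickle.dump((o,im,d),open('pics/w7.pkl','wb'));save('w7',im);print(o['ee_pos'],o['wrist_force'])
E
```

```text
[ 0.53680459 -0.13883234  0.12895377] [ 0.00187084 -0.40395331 -0.31192599]
```

View pics/w7.png

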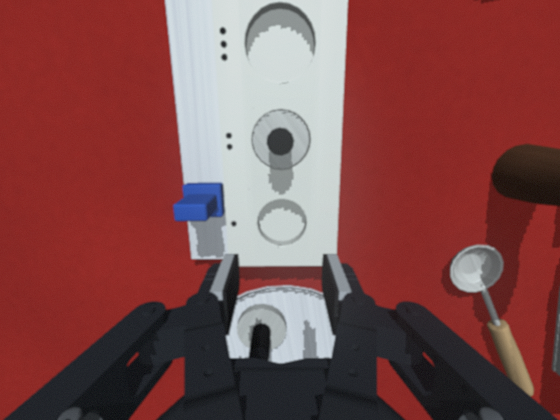

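The disc sits in pocket 2 at (280,139). The marker's base is at (203,197) and its tab top at about (192,212).

```bash
python3 - <<'E'
from pk import *
import pickle
o,im,d=pickle.load(open('pics/w7.pkl','rb'))
cm=cammat('wrist',o);K,D,T=cm
def pt(u,v,n=2):
    zz=np.median(d[v-n:v+n+1,u-n:u+n+1]); p=cv2.undistortPoints(np.array([[[u,v]]],float),K,D).ravel()
    return (T[:3,:3]@np.array([p[0]*zz,p[1]*zz,zz])+T[:3,3]).round(4)
for n,u,v in (('plateL',240,140),('plateR',325,140),('discL',262,140),('discR',298,140),('discT',280,120),('discB',265,155),('knob',280,140),('p3floor',275,60)): print(n,pt(u,v))
pockets(o,im,[(.536,-.148,.022)])
cr=im[160:260,150:250];save('w7c',cv2.resize(cr,None,fx=6,fy=6,interpolation=cv2.INTER_CUBIC))
g=d[195:225,165:225];print(d[205:220:3,175:220:4].round(3))
# blue top-face points
b=(im[...,0].astype(int)-im[...,2]>50);ys,xs=np.nonzero(b);ps=np.array([pt(x,y,0) for x,y in zip(xs,ys)])
top=ps[ps[:,2]>.058];print(len(top),top.mean(0),top.min(0),top.max(0),'base',ps[ps[:,2]<.045].mean(0))
E
```

```text
plateL [ 0.5139 -0.0713  0.0282]
plateR [ 0.5834 -0.0828  0.0285]
discL [ 0.5318 -0.0744  0.0262]
discR [ 0.5615 -0.0793  0.0264]
discT [ 0.5493 -0.0611  0.0264]
discB [ 0.5321 -0.087   0.0263]
knob [ 0.5472 -0.0754  0.0625]
p3floor [ 0.5529 -0.0143  0.0161]
180 [ 0.5362 -0.1478] rms 0.00019 free [ 0.5362 -0.1478  0.022 ]
[[0.223 0.221 0.221 0.221 0.221 0.22  0.221 0.222 0.223 0.235 0.251 0.259]
 [0.222 0.221 0.221 0.221 0.221 0.221 0.221 0.222 0.225 0.236 0.249 0.259]
 [0.222 0.222 0.222 0.222 0.221 0.222 0.223 0.222 0.223 0.236 0.261 0.26 ]
 [0.223 0.224 0.222 0.222 0.222 0.222 0.221 0.222 0.225 0.236 0.26  0.261]
 [0.224 0.223 0.223 0.222 0.224 0.222 0.222 0.223 0.224 0.262 0.261 0.261]]
597 [ 0.4717335 -0.1162804  0.0643866] [ 0.4572 -0.125   0.0581] [ 0.5501 -0.0668  0.2761] base [ 0.47485157 -0.11103465  0.02846971]
```

View pics/w7c.png

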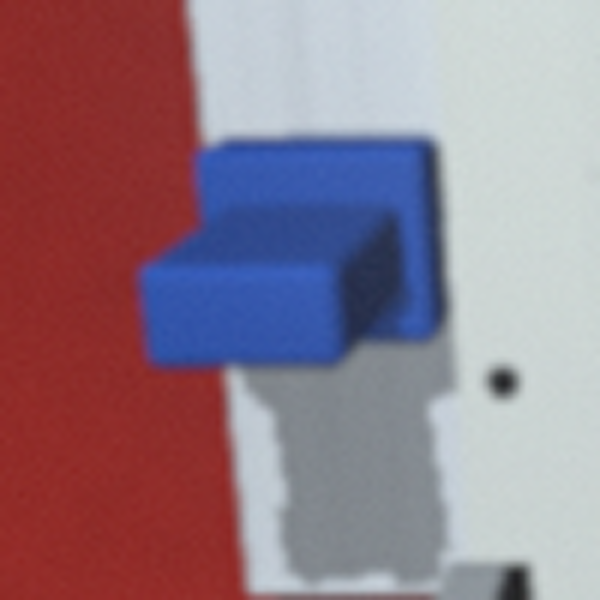

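```bash
python3 - <<'E'
from h import *
import pickle
o,im,d=pickle.load(open('pics/w7.pkl','rb'))
cm=cammat('wrist',o)
c=onplane(cm,[(150+a/6,160+b/6) for a,b in((142,270),(340,265),(345,360),(150,363))],.063);print(c);m=c.mean(0)
P1=np.array([.5362,-.148]);P2=np.array([.54725,-.0769]);ey=np.array([.1548,.9879]);ex=np.array([.9879,-.1548])
print(m,(m[:2]-P1)@ey,(m[:2]-P1)@ex)
t=P2-.07*ex; cur=P1+ey*((m[:2]-P1)@ey)-.07*ex;print('cur',cur,'tgt',t)
o=bot.get_obs();Rm=R.from_euler('xyz',o['tcp_rot'],degrees=True).as_matrix();print(Rm.round(3))
# TCP z .042 ; grasp pt 19 mm behind
p=np.array([*cur,.0]) ; tcp=np.array([cur[0],cur[1]+.0005,.042])
print('above',rel(o,tcp+[0,0,.06]),'at',rel(o,tcp),'then shift',Rm.T@np.r_[t-cur,0]*100)
E
```

```text
[[ 0.45972488 -0.10955371  0.063     ]
 [ 0.48459245 -0.11298088  0.063     ]
 [ 0.48231804 -0.12536743  0.063     ]
 [ 0.45751659 -0.12170364  0.063     ]]
[ 0.47103799 -0.11740142  0.063     ] 0.020141262416972564 -0.06911020964495934
cur [ 0.47016487 -0.11726645] tgt [ 0.478097 -0.066064]
[[ 0.002  0.164  0.986]
 [ 0.05   0.985 -0.164]
 [-0.999  0.05  -0.006]]
above [ 2.75443426  0.8637888  -6.91166558] at [ 8.74693625  0.56624967 -6.87437745] then shift [ 0.25728707  5.17461007 -0.05750567]
```

Emit:
play_rows:
  rows:
    - [[0.5,0.5,-3.5],0,4.5]
    - [[1.5,0.86,-6.9],0,4.5]
    - [[2.5,0.86,-6.9],0,4.5]
    - [[2.75,0.86,-6.9],0,4.5]
    - [[2.75,0.86,-6.9],0,4.5]
    - [[2.75,0.86,-6.9],0,4.5]

```text
time: 14.95
ee_pos: [0.4713, -0.1164, 0.1022]
tcp_rot: [96.4, 87.2, 87.0]
wrist_force: [0.1, 0.2, 0.5]
opening: 0.0449
```

```bash
python3 - <<'E'
from h import *
o=bot.get_obs();print(o['ee_pos'],rel(o,[.4702,-.1168,.042]))
E
```

```text
[ 0.47126465 -0.11644422  0.1021509 ] [ 6.00564944 -0.34885848 -0.06619567]
```

Emit:
play_rows:
  rows:
    - [[2,-0.1,-0.05],0,4.5]
    - [[4,-0.2,-0.05],0,4.5]
    - [[5.5,-0.3,-0.05],0,4.5]
    - [[6,-0.35,-0.05],0,4.5]
    - [[6,-0.35,-0.05],0,4.5]
    - [[6,-0.35,-0.05],0,4.5]
    - [[6,-0.35,-0.05],0,1.8]
    - [[6,-0.35,-0.05],0,1.8]
    - [[6,-0.35,-0.05],0,1.8]
    - [[6,-0.35,-0.05],0,1.8]
    - [[6,-0.35,-0.05],0,1.8]
  squeeze: 25

```text
time: 15.87
ee_pos: [0.4699, -0.1172, 0.0429]
tcp_rot: [95.4, 87.2, 86.0]
wrist_force: [-1.9, 0.1, 6.0]
opening: 0.0253
```

```bash
python3 - <<'E'
from h import *
o=bot.get_obs();print(o['ee_pos'],o['wrist_force'],o['opening'])
Rm=R.from_euler('xyz',o['tcp_rot'],degrees=True).as_matrix();print(Rm.T@np.r_[.00793,.0512,0]*100)
E
```

```text
[ 0.46993432 -0.11724357  0.0428646 ] [-1.90774142  0.07820487  6.01007315] 0.02526064300863143
[ 0.25448371  5.17454181 -0.05103086]
```

Gripped. Sliding 52 mm along the rail.

Emit:
play_rows:
  rows:
    - [[0.03,0.6,0],0,1.8]
    - [[0.08,1.6,-0.02],0,1.8]
    - [[0.13,2.6,-0.03],0,1.8]
    - [[0.18,3.6,-0.04],0,1.8]
    - [[0.22,4.5,-0.05],0,1.8]
    - [[0.25,5.17,-0.05],0,1.8]
    - [[0.25,5.17,-0.05],0,1.8]
    - [[0.25,5.17,-0.05],0,1.8]
    - [[0.25,5.17,-0.05],0,1.8]
    - [[0.25,5.17,-0.05],0,1.8]

```text
time: 16.7
ee_pos: [0.478, -0.0657, 0.0429]
tcp_rot: [95.1, 87.1, 85.7]
wrist_force: [-1.2, 1.7, 5.6]
opening: 0.0252
```

Emit:
play_rows:
  rows:
    - [[0,0,0],0,4.5]
    - [[0,0,0],0,4.5]
    - [[0,0,0],0,4.5]
    - [[0,0,0],0,4.5]
    - [[-1,0,0],0,4.5]
    - [[-3,0.1,0],0,4.5]
    - [[-6,0.2,0],0,4.5]
    - [[-9,0,0],0,4.5]
    - [[-12,-3,0],0,4.5]
    - [[-12,-6,0],0,4.5]
    - [[-12,-6,0],0,4.5]
    - [[-12,-6,0],0,4.5]

```text
time: 17.7
ee_pos: [0.4673, -0.1321, 0.1593]
tcp_rot: [96.3, 87.2, 86.8]
wrist_force: [0.2, 0.5, -0.8]
opening: 0.0449
```

```bash
python3 - <<'E'
from h import *
import pickle
o=bot.get_obs();print(o['ee_pos'],o['wrist_force'])
im,d=bot.camera('wrist');pickle.dump((o,im,d),open('pics/w8.pkl','wb'));save('w8',im)
t,d=bot.camera('top');save('top8',t[180:280,130:420]);
cm=cammat('wrist',o)
P1=np.array([.5362,-.148]);P2=np.array([.54725,-.0769]);ex=np.array([.9879,-.1548]);e=P2-.07*ex
print('expected tab top px',proj(cm,[[e[0],e[1],.063]]))
E
```

```text
[ 0.46727941 -0.13214046  0.15931223] [ 0.19735169  0.46319683 -0.79868291]
expected tab top px [[280.23364337 135.02521633]]
```

View pics/w8.png

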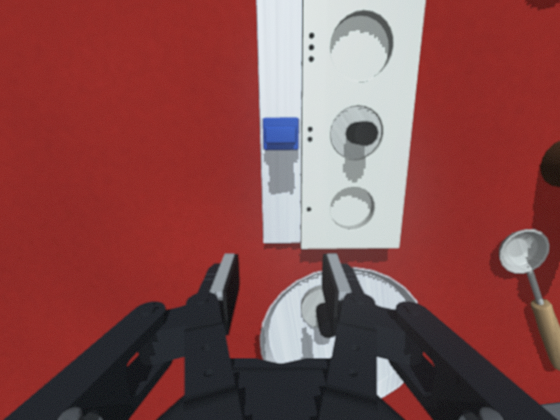

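View pics/top8.png

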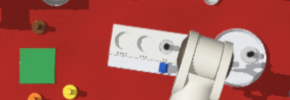

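The marker tab at (280,132) lies within about 2 px of where it should be (280,135), beside the two dots. The disc is in pocket 2 at (356,132).

```bash
python3 - <<'E'
from h import *
import pickle
o,im,d=pickle.load(open('pics/w8.pkl','rb'))
K,D,T=cammat('wrist',o)
for u,v in((337,130),(356,112),(345,150),(318,120),(400,130)):
    zz=np.median(d[v-1:v+2,u-1:u+2]);p=cv2.undistortPoints(np.array([[[u,v]]],float),K,D).ravel();print((T[:3,:3]@np.array([p[0]*zz,p[1]*zz,zz])+T[:3,3]).round(4))
print(bot.job_done())
E
```

```text
[ 0.5304 -0.0712  0.0261]
[ 0.5493 -0.0583  0.026 ]
[ 0.5358 -0.0905  0.0263]
[ 0.5139 -0.0595  0.0288]
[ 0.5871 -0.0806  0.0282]
the job is handed in; nothing more can be done
None
```

I took the disc from the mat by its knob and rested it on pocket 1 at about 6 N, where it did not enter. At pocket 2 it touched the rim lightly, went in after a shift of under 1 mm, and reached the floor. I then gripped the blue marker's tab, slid it 52 mm and let go. The job was handed in at about 18 s of the 72 s allowed.

**Disc:** in the last pictures its top face is at 26.0–26.3 mm all round. Fully home is 26.0 mm, so it is flat and at the bottom of pocket 2.

**Marker:** the tab stands within about 2 mm of pocket 2's centre line.

**Tray discs and bystanders:** I touched none of them, but I did not measure their positions again at the end. The arm hid part of the tray in the last top picture.

**Faults on the way:**
- **Wrist limit:** joint 6 reached its limit early on. The tool stayed tilted by about 3° after that, so I turned the jaws to lie along the board's x, where the tilt did no harm.
- **Disc diameter:** the camera first gave 48.8 mm. I took it as 47.5 mm, since the view overstated the pocket sizes slightly too, and the fit in pocket 2 bears that out.

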